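Lay out the sleeve sample set for inspection

ROBOT

A 6-joint arm with a two-finger parallel gripper is mounted at the origin on the work surface. World frame = base frame: x ahead of the robot, y to its left, z up, the work surface at z = 0. Lengths are in m, angles in degrees, forces in N, time in s.
With the tool pointing down it reaches from about 0.325 to 0.875 m from the base axis. Payload 4.4 kg.
Tool frame: the origin (TCP) lies at the very end of the fingers, on their centre line; the grasp point (between the pads) lies 19 mm behind it; z points along the fingers, y is the line along which they close (so a half turn about z gives the same grasp; the last joint's range is limited). The gripper opens to 85 mm and grips with 20 to 120 N. Pads are 22 mm wide; open, the fingers measure 114 mm over their backs; the gripper's body (76 mm by 85 mm) begins 54 mm behind the grasp point. The pads swing forward as they close: fully open they stand 13 mm farther back than shut.
Start: joints at [-84.196, 11.837, 88.321, -0, 79.842, -8.623], TCP at [0.143, -0.557, 0.231] pointing down, gripper open.
Joint ranges: [-156.59, 156.59], [-49.26, 127.26], [12.9, 141.05], [-63.56, 243.56], [4.71, 150.69], [-161.64, 161.64]. Speed limits (degrees/s): [159.86, 159.86, 180, 180, 180, 180].

INTERFACE

Orientations are given as [roll, pitch, yaw] about the fixed x, y, z axes, in that order (R = Rz(yaw) Ry(pitch) Rx(roll)).
In Python, from plant import get_obs, get_image, finish_job gives the robot as it stands. The module is installed in compiled form; this text tells all that it offers.
- The arm moves only by the tool play_rows, never from a script. Its argument "increments" is a list of rows, each a list of 7 numbers: the finger opening in mm, from 0 to 85.4, then the shift along the tool's x, y, z in mm, then the turn, a rotation vector about the tool's x, y, z in degrees. In form: [[hand, x, y, z, rx, ry, rz], ...]. A call has 1 to 8 rows; each row is the pose to reach, as a shift and turn from the pose commanded when the call began, along the tool's axes at that moment; what a row does not reach only later rows make up. A row lasts 1/10 s, in which the tool goes at most 50 mm and 8.59 degrees, less where a joint would pass 70% of its speed; a pose out of reach is approached as far as the arm can. A call with a gripper value outside its range is refused whole. The fingers move at their own pace and stop on an object; the grip force is fixed at half the most. Time passes only in rows, so rows that repeat a pose let the fingers close. It gives the time, the measured TCP pose, the force, the opening and the grip force at its end, in the units of the state.
- get_obs(): the state, without advancing time (a new reading comes with each control period).
- get_image(name): name is "scene" or "side" or "wrist"; returns a dict with "image" (384x512x3 uint8, red, green, blue), "range_z" (384x512 float32, m along the optical axis (not along the pixel's ray), 0 where there is no reading), "mtx" (3x3 intrinsics, pixels), "origin" and "orientation" of the camera in the world; the wrist camera has in their place "hand_eye" (4x4, takes a point from camera to tool coordinates, whose origin is the TCP and whose axes are the flange's). Camera axes: x right, y up, looking along -z (the intrinsics and any distortion apply to the point x, -y, -z); pixel columns grow to the right and rows downward; lengths in m; the calibration is good to about 2 mm. The wrist camera is an equidistant fisheye: a pixel r from the principal point sees the ray r / f radians off the axis. A picture is of the moment at which its call begins: read the wrist's pose just before it.
- finish_job(): hands the job in; it is judged then, once.
The state is a dict: "clock": time; "joint_pos": joint angles; "qvel": joint speeds; "tau": joint torques, N m; "ee_pos": TCP position; "tcp_rot": TCP orientation; "wrist_force": force on the tool from outside, world axes, zero at the start; "moment": the same for the moment, N m; "gripper_width": opening from 0.0 (shut) to 1.0 (fully open); "gripper_force": force on a finger pad.
Only numpy, scipy, OpenCV 4.12 (cv2) and the standard library are available. Lean on these libraries where they do the work, as an engineer would, in place of code of your own. Each camera call takes 0.05 s, during which the arm holds its last target. There are 200 camera calls.

TASK

Lay out the sample set on the blue inspection board: stand the steel sleeve on the middle of the green disc and the brass sleeve on the middle of the white disc, stand the black sleeve midway between those two, and put the pink cap on top of the black sleeve. Lay the orange ring flat on the board directly behind the black sleeve, in the middle of the gap between it and the yellow strip. Leave the amber jar and the small carton where they stand.

Things in the scene. Friction and masses are not known exactly. Their poses are not given: they have to be found in the camera images.
- board: Fixed blue board 160 x 270 mm, 6 mm thick, on the table, yawed up to 0.3 rad; yellow strip 12 mm wide, 12 mm above the board, on its rear edge (away from the robot). Origin: underside, midpoint between the discs; x to the rear (strip; this is 'behind'), y along the row, to the robot's left. Plate x -50 to +110, y +-135 mm; strip front x +88. Mid-gap behind the black sleeve: x +52, y 0 mm.
- green_disc: Green marking disc, 60 mm in diameter and 2 mm thick, fixed on top of the board at one end of the row (100 mm to the left or right of the board's origin; the two discs change places). Its top is 8 mm above the table. Origin: centre of its underside.
- white_disc: White marking disc, 60 mm in diameter and 2 mm thick, fixed on top of the board at the other end of the row. Its top is 8 mm above the table. Origin: centre of its underside.
- steel_sleeve: Bare silver steel flanged sleeve, an upright tube 24 mm in diameter on a flat 40 x 32 x 5 mm foot, 60 mm tall in all, about 150 g (the top 3.5 mm of the tube tapers to 19 mm). It starts standing on the table beside the board. Origin: centre of the underside of the foot; z up along the tube.
- brass_sleeve: Golden brass flanged sleeve, an upright tube 24 mm in diameter on a flat 40 x 32 x 5 mm foot, 60 mm tall in all, about 150 g (the top 3.5 mm of the tube tapers to 19 mm). It starts standing on the table beside the board. Origin: centre of the underside of the foot; z up along the tube.
- black_sleeve: Black flanged sleeve, an upright tube 24 mm in diameter on a flat 40 x 32 x 5 mm foot, 60 mm tall in all, about 150 g (the top 3.5 mm of the tube tapers to 19 mm). It starts standing on the table beside the board. Origin: centre of the underside of the foot; z up along the tube.
- cap: Pink round cap, outside diameter 40 mm, 18 mm tall, closed on top (6 mm thick), open below with a 32 mm bore 12 mm deep, about 20 g. It starts on the table open side down and goes that way loosely over the top of the 24 mm tube; seated, its underside is 48 mm above the sleeve's underside. Origin: centre of its underside; z up.
- ring: Orange ring gauge, 50 mm in outside diameter, 30 mm bore, 22 mm tall, about 60 g, lying flat on the table. Origin: centre of its underside; z up.
- jar: Bystander: closed amber glass jar with a white lid, 56 mm in diameter, 60 mm tall, standing among the parts; leave it. Origin: centre of its underside; z up.
- carton: Bystander: brown cardboard carton 55 x 55 x 45 mm standing among the parts; leave it. Origin: centre of its underside; z up. (A grey 45 x 50 mm, 53 mm tall magnetic base, fixed, also stands among the parts.)
There are look-alikes about, which are no part of the job. What is meant by the ring is not turquoise, and is the smaller of those in its own colour.

How it is judged:
By the outcome, as a careful person would: the job done as asked, in the order asked, and still so for the second after the job is handed in, with the robot touching nothing.
It also fails if it takes over 144 s, if anything falls off the work surface, if the arm or the gripper's body presses on something with over 40 N, if the wrist force passes 120 N, or if a joint passes its speed limit or range.

## Working session

There is one attempt and no reset: what is moved stays moved. The work goes in short steps, Python scripts to look and compute and a tool call to move; the robot and the scene stay as the last step left them, time stands still between calls to the robot, and variables do not carry over. Pictures are saved under pics/ and viewed, at most 14 in all, crops included, and the job is handed in when it is done.

Besides the shell and the picture viewer there is one more tool, called after ">>>" by a JSON object that holds its "name" and its "arguments", one argument or row to a line. play_rows: Moves the arm, as the interface text tells. Its arguments: {"type":"object","properties":{"increments":{"type":"array"}},"required":["increments"]}

```bash
mkdir -p pics
cat > h.py <<'E'
import numpy as np, cv2
from plant import get_obs, get_image
from scipy.spatial.transform import Rotation as R
def rot(o):
    o=np.array(o,float)
    return o if o.shape==(3,3) else (R.from_euler('xyz',o,degrees=True).as_matrix() if o.size==3 else R.from_quat(o).as_matrix())
def cloud(d):
    z=d['range_z'];K=d['mtx'];h,w=z.shape
    u,v=np.meshgrid(np.arange(w),np.arange(h))
    P=np.stack([(u-K[0,2])/K[0,0]*z,-(v-K[1,2])/K[1,1]*z,-z],-1)
    return P@rot(d['orientation']).T+np.array(d['origin'])
def save(d,n,s=1.5): cv2.imwrite(n,cv2.resize(d['image'][:,:,::-1],None,fx=s,fy=s))
E
python3 - <<'E'
from h import *
import pickle
print(get_obs())
for n in ['scene','side','wrist']:
    d=get_image(n); save(d,f'pics/{n}0.png'); pickle.dump(d,open(n+'.pkl','wb'))
    print(n,{k:(v if k not in('image','range_z') else v.shape) for k,v in d.items()})
E
```

```text
{'clock': 0.0, 'joint_pos': array([-8.41962687e+01,  1.18844980e+01,  8.84066503e+01, -9.90419794e-04,
        7.98433043e+01, -8.62386071e+00]), 'qvel': array([-0.02551278,  0.02985971, -0.01684876,  0.05980781, -0.03315589,
       -0.00625335]), 'tau': array([ 5.31366277e-04, -3.83034396e+01, -2.91597193e+01, -3.47860544e-05,
        1.05720307e-02, -1.08417117e-05]), 'ee_pos': array([ 0.14316052, -0.55608656,  0.230108  ]), 'tcp_rot': array([-1.79866921e+02, -1.91972900e-02,  1.44277456e+01]), 'wrist_force': array([-0.79757244, -0.08709703,  0.09428098]), 'moment': array([-0.01417251,  0.03134966, -0.0214699 ]), 'gripper_force': 0.0, 'gripper_width': 1.0000147491461413}
scene {'image': (384, 512, 3), 'range_z': (384, 512), 'mtx': array([[456.88683209,   0.        , 258.8071521 ],
       [  0.        , 456.88683209, 188.55439567],
       [  0.        ,   0.        ,   1.        ]]), 'origin': array([ 1.16038915, -0.76001909,  0.76162563]), 'orientation': array([54.54814227, -0.88095389, 39.52832595])}
side {'image': (384, 512, 3), 'range_z': (384, 512), 'mtx': array([[365.53550223,   0.        , 251.46687983],
       [  0.        , 365.53550223, 193.4967592 ],
       [  0.        ,   0.        ,   1.        ]]), 'origin': array([-0.04548528,  0.62201087,  0.86217763]), 'orientation': array([  45.37042336,   -0.83048985, -134.60876795])}
wrist {'image': (384, 512, 3), 'range_z': (384, 512), 'mtx': array([[297.31863964,   0.        , 253.76743746],
       [  0.        , 297.31863964, 183.56188232],
       [  0.        ,   0.        ,   1.        ]]), 'hand_eye': array([[ 2.88942053e-04,  9.58755422e-01,  2.84232225e-01,
         7.16135843e-02],
       [ 9.99999892e-01, -1.73768184e-04, -4.30425624e-04,
        -7.51989220e-04],
       [-3.63282383e-04,  2.84232319e-01, -9.58755369e-01,
        -1.42230599e-01],
       [ 0.00000000e+00,  0.00000000e+00,  0.00000000e+00,
         1.00000000e+00]])}
```

View pics/scene0.png

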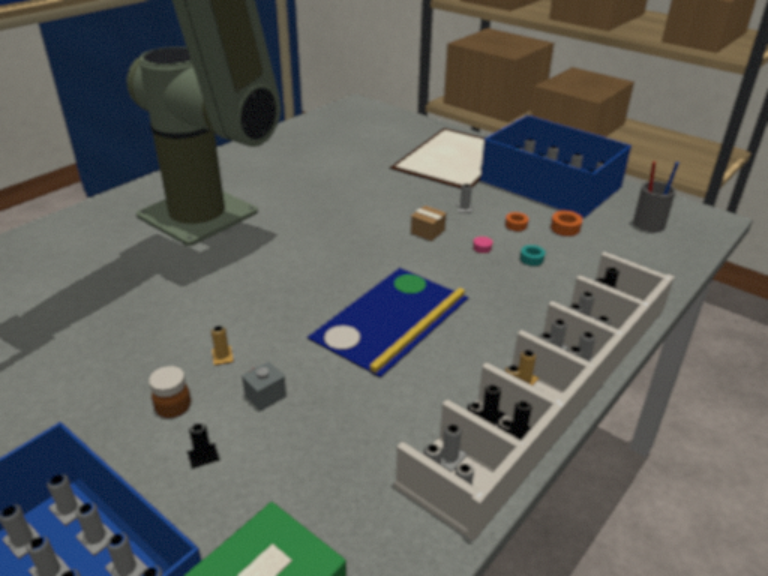

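View pics/side0.png

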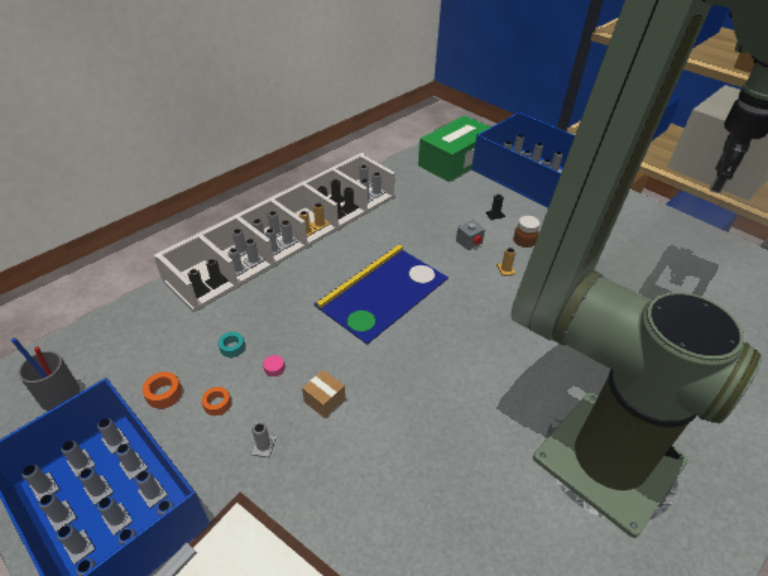

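The scene view shows steel at (465,197), brass (221,345), black (200,445), the small orange ring (516,220), the cap (483,243), the green disc (410,284) and the white disc (342,337). The side view shows the same parts. Next I measure them from depth and colour in both views.

```bash
cat > m.py <<'E'
from h import *
import pickle
from scipy.optimize import least_squares
def fitc(p,r): return least_squares(lambda c:np.hypot(*(p-c).T)-r,np.median(p,0),loss='soft_l1',f_scale=.001).x
seeds={'steel':((465,197),(262,437)),'brass':((221,345),(507,262)),'black':((200,445),(497,207)),
'ring':((516,220),(216,400)),'bigring':((566,222),(162,388)),'cap':((483,243),(274,365)),'green':((410,284),(361,321)),'white':((342,337),(421,273)),'carton':((429,222),(324,392)),'jar':((170,390),(526,230)),'grey':((264,385),(470,235))}
if __name__=='__main__':
  for i,n in enumerate(['scene','side']):
    d=pickle.load(open(n+'.pkl','rb'));C=cloud(d);hsv=cv2.cvtColor(d['image'],cv2.COLOR_RGB2HSV)
    print(n,'table z',np.round(np.percentile(C[150:260:7,200:330:7,2],[10,30,50]),4))
    for k,s in seeds.items():
        u,v=(np.array(s[i])/1.5).astype(int)
        p0=np.median(C[v-1:v+2,u-1:u+2].reshape(-1,3),0)
        if k in('green','white'):
            m=((hsv[:,:,0]>45)&(hsv[:,:,0]<80)&(hsv[:,:,1]>100)) if k=='green' else ((hsv[:,:,1]<80)&(hsv[:,:,2]>120))
            _,L=cv2.connectedComponents(m.astype(np.uint8)); q=np.argwhere(L==L[v,u])[:,::-1].astype(np.float32)
            ct=cv2.fitEllipse(max(cv2.findContours((L==L[v,u]).astype(np.uint8),0,1)[0],key=len))
            c=np.array(ct[0]);K=d['mtx'];r=rot(d['orientation'])@np.array([(c[0]-K[0,2])/K[0,0],-(c[1]-K[1,2])/K[1,1],-1])
            o=d['origin'];print(k,len(q),hsv[v,u],np.round(o+r*(.008-o[2])/r[2],4));continue
        P=C.reshape(-1,3);P=P[(np.hypot(*(P[:,:2]-p0[:2]).T)<.05)&(P[:,2]>.003)]
        z=P[:,2];zt=np.percentile(z,97)
        out=[hsv[v,u],len(P),round(zt,4)]
        if k in('steel','brass','black'):
            out+=[np.round(fitc(P[(z>.012)&(z<.054)][:,:2],.012),4)]
            F=P[(z<.009)][:,:2].astype(np.float32);F=F[np.hypot(*(F-out[-1]).T)<.03]
            out+=[np.round(cv2.minAreaRect(F*1000)[1:],1)] if 0 else [cv2.minAreaRect(F*1000)]
        else:
            T=P[z>zt-.005][:,:2]; w=cv2.minEnclosingCircle((T*1000).astype(np.float32))
            out+=[np.round(T.mean(0),4),np.round(w[0],1),round(w[1],1), [round(x,1) for x in np.ravel(cv2.minAreaRect((T*1000).astype(np.float32))[1])],round(cv2.minAreaRect((T*1000).astype(np.float32))[2],1)]
        print(k,*out)
    m=(hsv[:,:,0]>18)&(hsv[:,:,0]<32)&(hsv[:,:,1]>140)&(hsv[:,:,2]>100)
    _,L,st,_=cv2.connectedComponentsWithStats(m.astype(np.uint8))
    for j in range(1,len(st)):
        if st[j,4]>200:
            Y=C[L==j];Y=Y[Y[:,2]>.012];e=cv2.fitLine(Y[:,:2].astype(np.float32),2,0,.001,.001).ravel();print('strip',st[j],np.round(Y.mean(0),4),np.degrees(np.arctan2(e[1],e[0])))
E
python3 m.py
```

```text
scene table z [-0.0015 -0.0003  0.0007]
steel [30 11 72] 144 0.0595 [0.432  0.4098] ((431.9661865234375, 409.0181579589844), (27.340991973876953, 42.41680908203125), 34.10398483276367)
brass [ 19 161  92] 281 0.0605 [ 0.4117 -0.2687] ((413.22186279296875, -269.5250244140625), (33.51523971557617, 42.46070861816406), 60.254356384277344)
black [60 78 13] 400 0.0606 [ 0.5757 -0.4324] ((571.0076904296875, -425.0476379394531), (51.76805877685547, 39.6898307800293), 7.5625996589660645)
ring [ 11 198 112] 169 0.0242 [0.5621 0.4184] [562.6 418.6] 26.2 [np.float64(46.8), np.float64(43.7)] 41.5
bigring [ 11 198 153] 289 0.0308 [0.6501 0.475 ] [650.2 475.7] 33.8 [np.float64(60.4), np.float64(61.4)] 26.9
cap [170 153 200] 126 0.0198 [0.5561 0.2931] [557.  295.5] 21.8 [np.float64(38.2), np.float64(38.1)] 43.9
green 189 [ 67 152 131] [0.5264 0.0893 0.008 ]
white 308 [ 21  27 190] [ 0.5354 -0.1096  0.008 ]
carton [ 17 130 110] 375 0.0471 [0.4363 0.2662] [433.7 268.5] 35.1 [np.float64(56.9), np.float64(51.4)] 1.5
jar [24 27 96] 766 0.0613 [ 0.4461 -0.3911] [ 444.6 -389.5] 26.1 [np.float64(48.9), np.f
[... 788 characters left out ...]
bigring [ 70   6 136] 421 0.0296 [0.6469 0.4806] [647.5 480.5] 32.2 [np.float64(63.1), np.float64(61.6)] 53.9
cap [168 159 226] 157 0.0192 [0.5524 0.297 ] [553.5 296.5] 20.3 [np.float64(38.3), np.float64(37.2)] 10.8
green 203 [ 68 171 142] [0.522  0.0935 0.008 ]
white 77233 [ 13  17 210] [0.3874 0.11   0.008 ]
carton [ 18  59 147] 576 0.0464 [0.4288 0.2755] [428.7 275.9] 37.7 [np.float64(56.5), np.float64(56.1)] 3.2
jar [ 17  22 105] 280 0.0608 [ 0.4413 -0.387 ] [ 441.  -388.6] 26.7 [np.float64(48.1), np.float64(49.6)] 45.7
grey [ 98  23 123] 255 0.0524 [ 0.5312 -0.281 ] [ 530.4 -279. ] 21.4 [np.float64(34.9), np.float64(33.1)] 3.7
strip [212 163  56  42 265] [0.6168 0.0077 0.0202] -71.03933
```

View pics/wrist0.png

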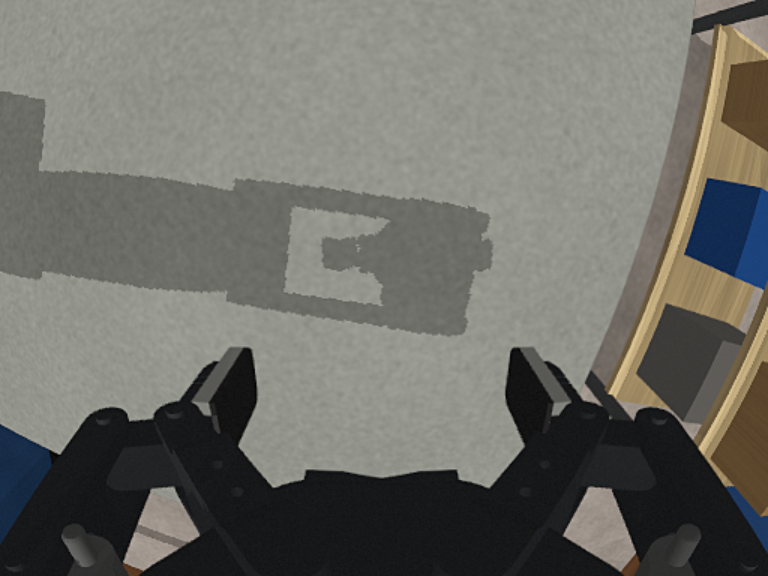

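The wrist view only shows bare table and the gripper's shadow, with the fingertips at (235,375) and (525,375). I'll write a planner helper and move over the brass/black area.

```bash
cat > p.py <<'E'
# plan: python3 p.py <cmd x y z yaw> <target x y z yaw> (mm, deg) -> tool increment
import sys,numpy as np
a=list(map(float,sys.argv[1:9]))
def inc(c,t):
    y=np.radians(c[3]);d=np.array(t[:3])-c[:3]
    return np.round([np.cos(y)*d[0]+np.sin(y)*d[1],np.sin(y)*d[0]-np.cos(y)*d[1],-d[2],-(t[3]-c[3])],1)
r=inc(a[:4],a[4:]);print(r,'rows',max(np.linalg.norm(r[:3])/50,abs(r[3])/8.59))
E
python3 p.py 143 -557 231 14.427  440 -330 251 0
```

```text
[ 344.2 -145.8  -20.    14.4] rows 7.486822556999732
```

>>> {"name": "play_rows", "arguments": {
  "increments": [
    [85,43,-18.2,-2.5,0,0,1.8],
    [85,86,-36.4,-5,0,0,3.6],
    [85,129,-54.6,-7.5,0,0,5.4],
    [85,172,-72.8,-10,0,0,7.2],
    [85,215,-91,-12.5,0,0,9],
    [85,258,-109.2,-15,0,0,10.8],
    [85,301,-127.4,-17.5,0,0,12.6],
    [85,344,-145.6,-20,0,0,14.4]
  ]
}}

```text
clock: 0.95
ee_pos: [0.4413, -0.3286, 0.2512]
tcp_rot: [-180.0, 0.0, -0.1]
wrist_force: [1.2, 0.7, 0.6]
gripper_width: 0.995
gripper_force: 0.0
```

```bash
cat >> h.py <<'E'
def wrist(name=None):
    o=get_obs();d=get_image('wrist')
    if name: save(d,name)
    d['T']=(rot(o['tcp_rot']),np.array(o['ee_pos']));return d
def wray(d,uv):
    K=d['mtx'];q=(np.atleast_2d(uv)-[K[0,2],K[1,2]])/[K[0,0],K[1,1]];t=np.linalg.norm(q,axis=1)+1e-9
    s=np.sin(t)/t;r=np.stack([q[:,0]*s,-q[:,1]*s,-np.cos(t)],1)
    H=d['hand_eye'];Rt,p=d['T'];return r,Rt@H[:3,:3],Rt@H[:3,3]+p
def wplane(d,uv,z):
    r,A,o=wray(d,uv);r=r@A.T;return o+r*((z-o[2])/r[:,2])[:,None]
def wcloud(d):
    h,w=d['range_z'].shape;u,v=np.meshgrid(np.arange(w),np.arange(h))
    r,A,o=wray(d,np.stack([u.ravel(),v.ravel()],1))
    r=r*(d['range_z'].ravel()/-r[:,2])[:,None];return (r@A.T+o).reshape(h,w,3)
E
python3 - <<'E'
from h import *
import pickle
d=wrist('pics/w1.png');pickle.dump(d,open('w1.pkl','wb'));C=wcloud(d);print(d['T'][1])
P=C.reshape(-1,3);ok=d['range_z'].ravel()>0
t=P[ok&(abs(P[:,2])<.006)];print('table z',np.percentile(t[:,2],[5,50,95]))
for k,s in {'brass':(.411,-.268),'black':(.57,-.43),'jar':(.443,-.389),'grey':(.535,-.28)}.items():
    Q=P[ok&(np.hypot(*(P[:,:2]-s).T)<.045)&(P[:,2]>.012)&(P[:,2]<.08)]
    zt=np.percentile(Q[:,2],95);T=Q[Q[:,2]>zt-.004]
    print(k,len(Q),zt,np.round(T.mean(0),4),cv2.minAreaRect((T[:,:2]*1000).astype(np.float32)))
    F=P[ok&(np.hypot(*(P[:,:2]-T.mean(0)[:2]).T)<.03)&(P[:,2]>.003)&(P[:,2]<.009)];print('  foot',len(F),cv2.minAreaRect((F[:,:2]*1000).astype(np.float32)))
E
```

```text
[ 0.44127013 -0.32863115  0.25116976]
table z [-0.00156595 -0.00015886  0.00488539]
brass 400 0.06065804768363796 [ 0.4128 -0.2685  0.0593] ((411.5536804199219, -267.9698486328125), (22.109466552734375, 22.41834259033203), 43.49367904663086)
  foot 325 ((411.9438781738281, -268.05999755859375), (32.349205017089844, 40.308441162109375), 57.102752685546875)
black 401 0.06089161836483248 [ 0.5569 -0.4199  0.0593] ((557.0911865234375, -420.7522277832031), (22.24947166442871, 21.911334991455078), 59.45304489135742)
  foot 359 ((556.8845825195312, -421.0453186035156), (40.19499969482422, 31.841751098632812), 62.49232482910156)
jar 1752 0.06088619314013604 [ 0.4439 -0.3884  0.0597] ((443.460693359375, -388.7344665527344), (47.90260696411133, 49.34806823730469), 30.033763885498047)
  foot 19 ((456.0482177734375, -374.52508544921875), (15.734983444213867, 51.11669158935547), 48.04662322998047)
grey 1766 0.05275721787275976 [ 0.5349 -0.2848  0.0527] ((535.05810546875, -285.0049743652344), (17.437196731567383, 16.21710205078125), 88.41301727294922)
  foot 7 ((530.2462158203125, -309.2699279785156), (0.12393766641616821, 19.60752296447754), 81.56651306152344)
```

View pics/w1.png

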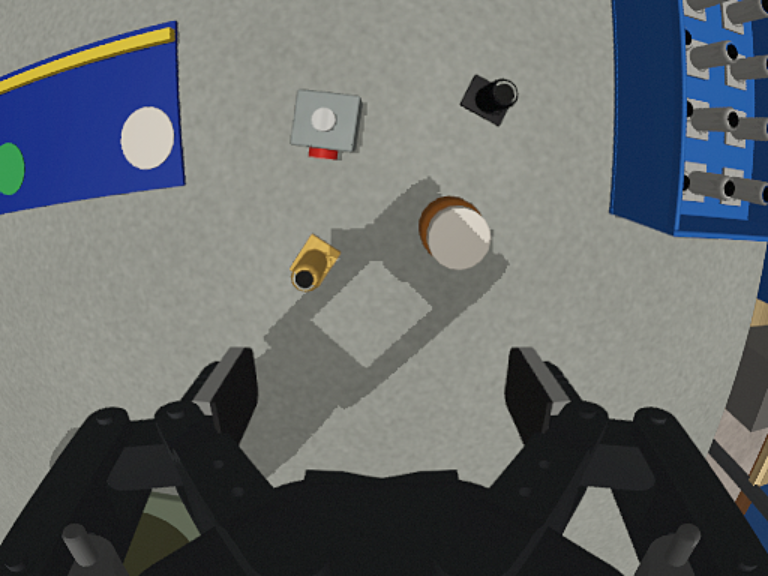

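The wrist view shows brass at (305,278), black at (503,95), the jar at (458,235), the grey base at (325,122) and the white disc at (147,138), all well measured. Next: the board.

>>> {"name": "play_rows", "arguments": {
  "increments": [
    [85,0,-47,-3,0,0,0],
    [85,0,-94,-6,0,0,0],
    [85,0,-141,-9,0,0,0],
    [85,0,-188,-12,0,0,0],
    [85,0,-235,-15,0,0,0],
    [85,0,-282,-18,0,0,0],
    [85,0,-330,-20,0,0,0],
    [85,0,-330,-20,0,0,0]
  ]
}}

```text
clock: 1.8
ee_pos: [0.4393, 0.0049, 0.2715]
tcp_rot: [-179.9, -0.0, 0.5]
wrist_force: [0.3, 0.1, -0.1]
gripper_width: 0.996
gripper_force: 0.0
```

```bash
cat > board.py <<'E'
from h import *
import pickle,sys
d=wrist();pickle.dump(d,open('wb.pkl','wb'));print(d['T'][1])
hsv=cv2.cvtColor(d['image'],cv2.COLOR_RGB2HSV);H,S,V=cv2.split(hsv);C=wcloud(d)
near=np.hypot(C[...,0]-.531,C[...,1]+.01)<.16
c={}
for k,m in {'green':(H>45)&(H<85)&(S>90)&(C[...,2]<.02),'white':(S<70)&(V>130)&(C[...,2]>.004)&(C[...,2]<.013)}.items():
    n,L,st,_=cv2.connectedComponentsWithStats((m&near).astype(np.uint8));j=1+st[1:,4].argmax()
    ct=max(cv2.findContours((L==j).astype(np.uint8),0,1)[0],key=len).reshape(-1,2)
    p=wplane(d,ct,.008)[:,:2]*1000
    e=cv2.fitEllipse(p.astype(np.float32));c[k]=np.array(e[0]);print(k,st[j],np.round(e[0],1),np.round(e[1],1))
o=(c['green']+c['white'])/2;y=c['green']-c['white'];print('O',o,'dist',np.linalg.norm(y),'yaw',np.degrees(np.arctan2(-y[0],y[1])))
b=(H>105)&(H<130)&(S>120)&near&(C[...,2]<.02)
m=(H>18)&(H<32)&(S>120)&near&(C[...,2]>.014)
Y=(C[m][:,:2]*1000).astype(np.float32);print('strip',cv2.minAreaRect(Y))
q=cv2.findContours(((b|(near&(C[...,2]>.003)))).astype(np.uint8),0,1)[0];q=max(q,key=cv2.contourArea).reshape(-1,2)
print('board',cv2.minAreaRect((wplane(d,q,.006)[:,:2]*1000).astype(np.float32)))
E
python3 board.py
```

```text
[0.43927953 0.00488253 0.27146209]
green [ 171   68   43   43 1406] [523.9  91.4] [57.8 58. ]
white [ 316   64   42   43 1372] [ 533.2 -107.8] [58.4 58.6]
O [528.5553894   -8.20054245] dist 199.46814554463708 yaw 2.687311523058182
strip ((590.9939575195312, -30.52313232421875), (249.0262908935547, 208.25723266601562), 42.319095611572266)
board ((-50.2103271484375, -13.37060546875), (727.4337158203125, 1975.673828125), 0.25667956471443176)
```

>>> {"name": "play_rows", "arguments": {
  "increments": [
    [85,-3,-42,3,0,0,0],
    [85,-6,-84,5,0,0,0],
    [85,-9,-126,8,0,0,0],
    [85,-12,-168,10,0,0,0],
    [85,-15,-210,13,0,0,0],
    [85,-18,-252,16,0,0,0],
    [85,-20,-300,20,0,0,0],
    [85,-20,-300,20,0,0,0]
  ]
}}

```text
clock: 2.65
ee_pos: [0.4195, 0.3028, 0.2501]
tcp_rot: [-179.9, 0.1, 0.3]
wrist_force: [0.7, -0.1, 0.1]
gripper_width: 0.991
gripper_force: 0.0
```

Run:
```python
from h import *
import pickle
d=wrist('pics/w2.png');pickle.dump(d,open('w2.pkl','wb'));C=wcloud(d);print(d['T'][1])
P=C.reshape(-1,3);ok=d['range_z'].ravel()>0
for k,s in {'steel':(.432,.41),'ring':(.56,.42),'bigring':(.648,.478),'cap':(.554,.296),'carton':(.431,.272)}.items():
    Q=P[ok&(np.hypot(*(P[:,:2]-s).T)<.045)&(P[:,2]>.012)&(P[:,2]<.08)]
    zt=np.percentile(Q[:,2],95);T=Q[Q[:,2]>zt-.004]
    print(k,len(Q),zt,np.round(T.mean(0),4),cv2.minAreaRect((T[:,:2]*1000).astype(np.float32)))
    if k=='steel':F=P[ok&(np.hypot(*(P[:,:2]-T.mean(0)[:2]).T)<.03)&(P[:,2]>.003)&(P[:,2]<.009)];print('  foot',len(F),cv2.minAreaRect((F[:,:2]*1000).astype(np.float32)))
```

```text
[0.41949704 0.30280442 0.25009131]
steel 407 0.06061956808710981 [0.4323 0.4101 0.0593] ((431.96563720703125, 410.51251220703125), (22.66248321533203, 21.6121883392334), 88.68949127197266)
  foot 347 ((431.802490234375, 410.504638671875), (32.589515686035156, 39.73715591430664), 35.39681625366211)
ring 784 0.02265205942219059 [0.5596 0.4204 0.0213] ((560.171875, 420.6798095703125), (48.257999420166016, 48.133628845214844), 88.378662109375)
bigring 411 0.028877072641230184 [0.625  0.4824 0.0277] ((624.51953125, 483.3459777832031), (55.408992767333984, 16.50505256652832), 79.91609191894531)
cap 773 0.018961037706009952 [0.5541 0.2961 0.0176] ((554.0599975585938, 295.7978515625), (38.63763427734375, 38.98601531982422), 39.35655975341797)
carton 2193 0.046077531966477014 [0.4304 0.2746 0.0448] ((429.81671142578125, 274.2989196777344), (55.0753059387207, 56.00579071044922), 5.1997833251953125)
```

View pics/w2.png

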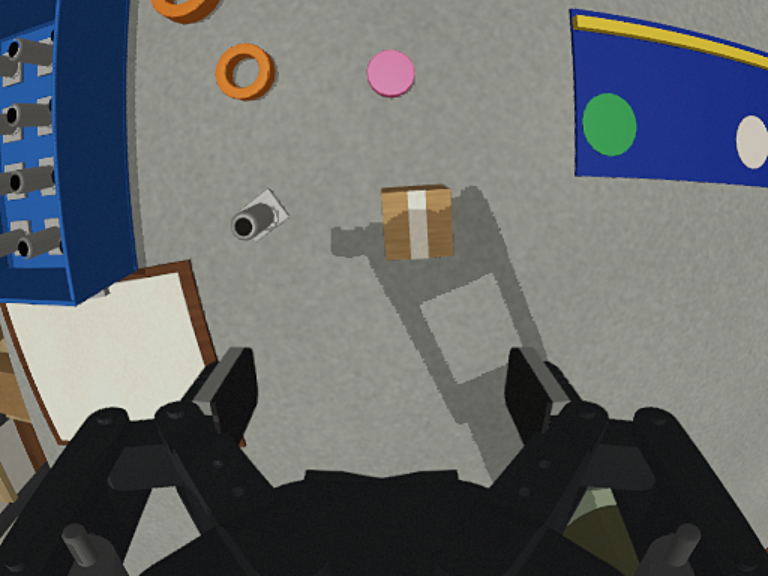

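Steel is at (255,215), the orange ring at (245,72), the cap at (390,73), the carton at (417,222) and the green disc at (610,125). I'll re-measure once settled.

>>> {"name": "play_rows", "arguments": {
  "increments": [
    [60,0,0,0,0,0,0],
    [60,0,0,0,0,0,0],
    [60,0,0,0,0,0,0],
    [60,0,0,0,0,0,0]
  ]
}}

```text
clock: 3.1
ee_pos: [0.4203, 0.2987, 0.2515]
tcp_rot: [-180.0, -0.0, -0.1]
wrist_force: [1.0, 0.3, 0.9]
gripper_width: 0.703
gripper_force: 0.0
```

```bash
cat > look.py <<'E'
from h import *
import sys
def look(names,seed,d=None,r=.045):
    d=d or wrist();C=wcloud(d);print('tcp',np.round(d['T'][1]*1000,1))
    P=C.reshape(-1,3);ok=d['range_z'].ravel()>0
    for k in names:
        s=seed[k];zl=s[2] if len(s)>2 else .012
        Q=P[ok&(np.hypot(*(P[:,:2]-s[:2]).T)<r)&(P[:,2]>zl)&(P[:,2]<.1)]
        zt=np.percentile(Q[:,2],95);T=Q[Q[:,2]>zt-.004];rc=cv2.minAreaRect((T[:,:2]*1000).astype(np.float32))
        print(k,len(Q),'top',round(zt*1000,1),np.round(rc[0],1),np.round(rc[1],1))
        if len(s)<=2 and zt>.05:
            F=P[ok&(np.hypot(*(P[:,:2]-np.array(rc[0])/1000).T)<.03)&(P[:,2]>.003)&(P[:,2]<.009)];f=cv2.minAreaRect((F[:,:2]*1000).astype(np.float32));print('  foot',[np.round(x,1) for x in f])
    return d
S={'steel':(.432,.41),'ring':(.56,.42),'cap':(.554,.296),'carton':(.431,.272),'brass':(.412,-.268),'black':(.557,-.421),'jar':(.443,-.389)}
if __name__=='__main__': look(sys.argv[1:],S)
E
python3 look.py steel ring cap carton; python3 board.py
```

```text
tcp [420.3 298.7 251.5]
steel 406 top 60.5 [431.8 410.6] [22.4 21.9]
  foot [array([431.5, 411.2]), array([32.4, 40.7]), np.float64(36.1)]
ring 799 top 22.7 [560.2 421.1] [48.8 48.2]
cap 760 top 18.8 [554.  296.8] [38.1 38.6]
carton 2179 top 46.0 [430.  274.2] [54.8 55.8]
[0.42025242 0.29895288 0.25155467]
green [ 385   62   36   42 1178] [523.9  92.2] [57.9 58.1]
white [488  76  23  36 615] [ 533.2 -107.2] [57.5 58.5]
O [528.58120728  -7.51194   ] dist 199.65171395344134 yaw 2.673791859750785
strip ((622.0968017578125, -0.4603729248046875), (12.759675979614258, 259.5497741699219), 2.667954206466675)
board ((558.4773559570312, -8.008132934570312), (160.38421630859375, 277.4015197753906), 2.6601996421813965)
```

>>> {"name": "play_rows", "arguments": {
  "increments": [
    [60,3,-27,30,0,0,0],
    [60,6,-55,60,0,0,0],
    [60,9,-83,95,0,0,0],
    [60,12,-110.6,131,0,0,0],
    [60,12,-110.6,160,0,0,0],
    [60,12,-110.6,190,0,0,0],
    [60,12,-110.6,215,0,0,0],
    [60,12,-110.6,230,0,0,0]
  ]
}}

```text
clock: 4.0
ee_pos: [0.4305, 0.4094, 0.0188]
tcp_rot: [179.9, 0.2, 0.0]
wrist_force: [-0.7, -0.2, -0.2]
gripper_width: 0.705
gripper_force: 0.0
```

>>> {"name": "play_rows", "arguments": {
  "increments": [
    [60,0,0,0,0,0,0],
    [60,0,0,0,0,0,0],
    [10,0,0,0,0,0,0],
    [10,0,0,0,0,0,0],
    [10,0,0,0,0,0,0],
    [10,0,0,0,0,0,0],
    [10,0,0,0,0,0,0],
    [10,0,0,0,0,0,0]
  ]
}}

```text
clock: 4.8
ee_pos: [0.433, 0.4112, 0.0231]
tcp_rot: [-179.9, -0.2, 0.0]
wrist_force: [0.7, -0.5, 5.4]
gripper_width: 0.265
gripper_force: 59.3
```

>>> {"name": "play_rows", "arguments": {
  "increments": [
    [10,0,0,-20,0,0,0],
    [10,0,0,-60,0,0,0],
    [10,0,0,-100,0,0,0],
    [10,0,0,-100,0,0,0]
  ]
}}

```text
clock: 5.2
ee_pos: [0.4357, 0.4134, 0.1281]
tcp_rot: [-179.6, -0.6, 0.0]
wrist_force: [0.5, 0.1, -1.6]
gripper_width: 0.262
gripper_force: 59.1
```

>>> {"name": "play_rows", "arguments": {
  "increments": [
    [10,9,35,0,0,0,4],
    [10,22,77,0,0,0,8],
    [10,34,119,0,0,0,12],
    [10,46,161,0,0,0,16],
    [10,58,203,0,0,0,20],
    [10,70,245,0,0,0,25],
    [10,82,285,0,0,0,29],
    [10,91.9,318.7,0,0,0,33]
  ]
}}

```text
clock: 6.0
ee_pos: [0.5232, 0.0896, 0.1201]
tcp_rot: [179.9, 0.1, -33.2]
wrist_force: [1.1, -0.1, -1.5]
gripper_width: 0.265
gripper_force: 59.3
```

>>> {"name": "play_rows", "arguments": {
  "increments": [
    [10,0,0,0,0,0,0],
    [10,0,0,30,0,0,0],
    [10,0,0,60,0,0,0],
    [10,0,0,75,0,0,0],
    [10,0,0,80,0,0,0],
    [10,0,0,80,0,0,0],
    [10,0,0,80,0,0,0]
  ]
}}

```text
clock: 6.7
ee_pos: [0.5244, 0.0922, 0.0419]
tcp_rot: [-180.0, -0.1, -32.9]
wrist_force: [-0.9, -0.3, -1.9]
gripper_width: 0.265
gripper_force: 59.4
```

Run:
```python
from h import *
o=get_obs();print(o['joint_pos'],o['wrist_force'],o['ee_pos'],o['tcp_rot'])
d=wrist('pics/w3.png')
```

```text
[6.51562955e-01 2.02878194e+01 1.02792400e+02 7.96987775e-03
 5.68468463e+01 1.23582935e+02] [-0.88171423 -0.33152237 -1.87472845] [0.52441008 0.09220618 0.04193817] [-1.79954093e+02 -5.70667015e-02 -3.29357493e+01]
```

View pics/w3.png

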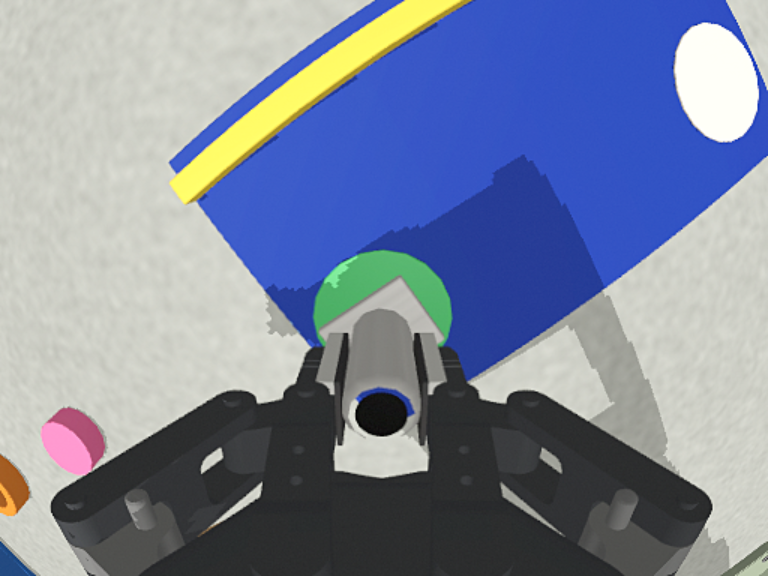

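The sleeve is held above the green disc, with its foot at (385,310) on the disc. Lowering and releasing.

>>> {"name": "play_rows", "arguments": {
  "increments": [
    [10,0,0,6,0,0,0],
    [10,0,0,9,0,0,0],
    [10,0,0,11,0,0,0],
    [10,0,0,11.5,0,0,0],
    [10,0,0,11.5,0,0,0],
    [10,0,0,11.5,0,0,0]
  ]
}}

```text
clock: 7.35
ee_pos: [0.5239, 0.0918, 0.0311]
tcp_rot: [180.0, 0.0, -33.0]
wrist_force: [-3.8, -0.6, 6.3]
gripper_width: 0.263
gripper_force: 60.5
```

>>> {"name": "play_rows", "arguments": {
  "increments": [
    [50,0,0,0,0,0,0],
    [50,0,0,0,0,0,0],
    [50,0,0,0,0,0,0],
    [50,0,0,0,0,0,0],
    [60,0,0,-20,0,0,0],
    [60,0,0,-50,0,0,0],
    [60,0,0,-80,0,0,0],
    [60,0,0,-120.5,0,0,0]
  ]
}}

```text
clock: 8.15
ee_pos: [0.5222, 0.0917, 0.1497]
tcp_rot: [179.9, 0.2, -33.0]
wrist_force: [0.4, 0.3, 0.2]
gripper_width: 0.697
gripper_force: 0.0
```

>>> {"name": "play_rows", "arguments": {
  "increments": [
    [60,-30,0,-20,0,0,0],
    [60,-60,0,-60,0,0,0],
    [60,-80,0,-100,0,0,0],
    [60,-80,0,-100,0,0,0],
    [60,-80,0,-100,0,0,0],
    [60,-80,0,-100,0,0,0]
  ]
}}

```text
clock: 8.75
ee_pos: [0.4562, 0.1351, 0.2491]
tcp_rot: [179.9, 0.1, -33.0]
wrist_force: [-0.4, -0.9, -0.4]
gripper_width: 0.702
gripper_force: 0.0
```

Run:
```python
from look import *
d=look(['steel'],{'steel':(.524,.092,.02)})
P=wcloud(d).reshape(-1,3);F=P[(np.hypot(P[:,0]-.524,P[:,1]-.092)<.03)&(P[:,2]>.0105)&(P[:,2]<.017)];print(cv2.minAreaRect((F[:,:2]*1000).astype(np.float32)),np.median(F[:,2]))
```

```text
tcp [456.2 135.1 249.1]
steel 276 top 68.8 [522.5  92.3] [21.5 22.3]
((522.865234375, 92.24809265136719), (32.80937194824219, 40.52287292480469), 1.4807604551315308) 0.012642596771744619
```

```bash
python3 p.py 456.8 135.5 250 -33 411.7 -268 140 -33
```

```text
[181.9 363.  110.   -0. ] rows 8.413242181228352
```

>>> {"name": "play_rows", "arguments": {
  "increments": [
    [60,20,40,0,0,0,0],
    [60,40,80,0,0,0,0],
    [60,60,120,0,0,0,0],
    [60,81,162,5,0,0,0],
    [60,102,204,10,0,0,0],
    [60,123,246,20,0,0,0],
    [60,142,284,40,0,0,0],
    [60,160,320,60,0,0,0]
  ]
}}

```text
clock: 9.6
ee_pos: [0.4157, -0.2224, 0.1883]
tcp_rot: [-180.0, 0.1, -33.1]
wrist_force: [0.4, 1.1, -0.1]
gripper_width: 0.706
gripper_force: 0.0
```

>>> {"name": "play_rows", "arguments": {
  "increments": [
    [60,15,30,30,0,0,0],
    [60,21.9,43,70,0,0,0],
    [60,21.9,43,110,0,0,0],
    [60,21.9,43,140,0,0,0],
    [60,21.9,43,160,0,0,0],
    [60,21.9,43,169,0,0,0],
    [60,21.9,43,169,0,0,0],
    [60,21.9,43,169,0,0,0]
  ]
}}

```text
clock: 10.4
ee_pos: [0.412, -0.2686, 0.0215]
tcp_rot: [180.0, -0.0, -33.0]
wrist_force: [-0.1, 0.2, 0.1]
gripper_width: 0.704
gripper_force: 0.0
```

>>> {"name": "play_rows", "arguments": {
  "increments": [
    [10,0,0,0,0,0,0],
    [10,0,0,0,0,0,0],
    [10,0,0,0,0,0,0],
    [10,0,0,0,0,0,0],
    [10,0,0,0,0,0,0],
    [10,0,0,-20,0,0,0],
    [10,0,0,-60,0,0,0],
    [10,0,0,-100,0,0,0]
  ]
}}

```text
clock: 11.2
ee_pos: [0.4106, -0.2671, 0.1212]
tcp_rot: [-180.0, 0.2, -33.0]
wrist_force: [1.8, -0.5, -1.8]
gripper_width: 0.261
gripper_force: 59.0
```

```bash
python3 p.py 411.7 -268 121 -33 533.6 -107.6 121 2.6
```

```text
[  14.9 -200.9   -0.   -35.6] rows 4.144353899883586
```

>>> {"name": "play_rows", "arguments": {
  "increments": [
    [10,2,-34,0,0,0,-6],
    [10,5,-68,0,0,0,-12],
    [10,8,-102,0,0,0,-18],
    [10,10,-136,0,0,0,-24],
    [10,12,-170,0,0,0,-30],
    [10,14.9,-200.9,0,0,0,-35.6],
    [10,14.9,-200.9,30,0,0,-35.6],
    [10,14.9,-200.9,60,0,0,-35.6]
  ]
}}

```text
clock: 12.0
ee_pos: [0.5351, -0.1069, 0.0615]
tcp_rot: [179.9, -0.2, 2.8]
wrist_force: [0.4, -0.3, -2.4]
gripper_width: 0.266
gripper_force: 59.1
```

>>> {"name": "play_rows", "arguments": {
  "increments": [
    [10,0,0,15,0,0,0],
    [10,0,0,20,0,0,0],
    [10,0,0,25,0,0,0],
    [10,0,0,29,0,0,0],
    [10,0,0,31.5,0,0,0],
    [10,0,0,31.5,0,0,0],
    [10,0,0,31.5,0,0,0]
  ]
}}

```text
clock: 12.7
ee_pos: [0.5344, -0.1082, 0.0307]
tcp_rot: [179.9, -0.1, 2.6]
wrist_force: [0.3, 0.1, 0.3]
gripper_width: 0.267
gripper_force: 59.2
```

>>> {"name": "play_rows", "arguments": {
  "increments": [
    [50,0,0,0.5,0,0,0],
    [50,0,0,0.5,0,0,0],
    [50,0,0,0.5,0,0,0],
    [50,0,0,0.5,0,0,0],
    [60,0,0,-20,0,0,0],
    [60,0,0,-50,0,0,0],
    [60,0,0,-80,0,0,0],
    [60,0,0,-120.5,0,0,0]
  ]
}}

```text
clock: 13.5
ee_pos: [0.5321, -0.1072, 0.1498]
tcp_rot: [-179.9, 0.2, 2.6]
wrist_force: [-0.3, -0.1, 0.6]
gripper_width: 0.701
gripper_force: 0.0
```

>>> {"name": "play_rows", "arguments": {
  "increments": [
    [60,-30,0,-20,0,0,0],
    [60,-60,0,-60,0,0,0],
    [60,-80,0,-100,0,0,0],
    [60,-80,0,-100,0,0,0],
    [60,-80,0,-100,0,0,0],
    [60,-80,0,-100,0,0,0]
  ]
}}

```text
clock: 14.1
ee_pos: [0.4531, -0.1111, 0.2491]
tcp_rot: [-179.9, 0.1, 2.6]
wrist_force: [-0.3, 0.7, 0.6]
gripper_width: 0.704
gripper_force: 0.0
```

```bash
cat > chk.py <<'E'
from look import *
def chk(T,d=None,hold=.0105):
    d=look(list(T),T,d)
    P=wcloud(d).reshape(-1,3)
    for k,s in T.items():
        F=P[(np.hypot(P[:,0]-s[0],P[:,1]-s[1])<.03)&(P[:,2]>s[3])&(P[:,2]<s[3]+.0065)];print(k,'foot',cv2.minAreaRect((F[:,:2]*1000).astype(np.float32)))
    return d
E
python3 -c "
from chk import *
chk({'brass':(.533,-.108,.02,.0105),'steel':(.523,.092,.02,.0105)})"; python3 board.py; python3 p.py 453.7 -111.2 250 2.6 557 -420.9 140 30
```

```text
tcp [ 453.1 -111.1  249.1]
brass 279 top 68.8 [ 533.2 -108. ] [22.  21.6]
steel 478 top 68.4 [522.9  90.8] [22.4 21.3]
brass foot ((532.33984375, -107.69314575195312), (39.73407745361328, 31.579708099365234), 2.684109926223755)
steel foot ((522.7469482421875, 91.17778778076172), (32.40221405029297, 39.71782302856445), 2.8924083709716797)
[ 0.45300914 -0.11097961  0.2485511 ]
green [ 95  77  35  43 571] [523.8  91.2] [53.8 54.8]
white [232  68  48  47 944] [ 533.1 -108.2] [58.8 58.9]
O [528.44262695  -8.4936142 ] dist 199.66585514828685 yaw 2.671796389958555
strip ((569.3650512695312, -7.0800323486328125), (119.21625518798828, 266.661865234375), 2.0968449115753174)
board ((63.02708435058594, 74.59954833984375), (520.5629272460938, 1156.9561767578125), 9.983696937561035)
[ 89.1 314.1 110.  -27.4] rows 6.890504190550936
```

```bash
python3 p.py 453.7 -111.2 250 2.6 557 -420.9 140 -27.6; python3 p.py 557 -420.9 121 -27.6 528.6 -8 121 2.6
```

```text
[ 89.1 314.1 110.   30.2] rows 6.890504190550936
[-216.5 -352.8   -0.   -30.2] rows 8.278649406757118
```

>>> {"name": "play_rows", "arguments": {
  "increments": [
    [60,11,39,0,0,0,4],
    [60,22,78,0,0,0,8],
    [60,34,118,10,0,0,12],
    [60,45,157,25,0,0,16],
    [60,56,196,40,0,0,20],
    [60,67,236,60,0,0,24],
    [60,78,275,85,0,0,28],
    [60,89.1,314.1,110,0,0,30.2]
  ]
}}

```text
clock: 15.0
ee_pos: [0.5571, -0.4221, 0.1369]
tcp_rot: [-179.9, 0.2, -27.7]
wrist_force: [0.6, 0.2, -0.0]
gripper_width: 0.705
gripper_force: 0.0
```

>>> {"name": "play_rows", "arguments": {
  "increments": [
    [60,0,0,20,0,0,0],
    [60,0,0,60,0,0,0],
    [60,0,0,95,0,0,0],
    [60,0,0,115,0,0,0],
    [60,0,0,119,0,0,0],
    [60,0,0,119,0,0,0],
    [60,0,0,119,0,0,0]
  ]
}}

```text
clock: 15.7
ee_pos: [0.558, -0.4218, 0.0223]
tcp_rot: [180.0, -0.1, -27.6]
wrist_force: [0.5, -0.0, 0.3]
gripper_width: 0.705
gripper_force: 0.0
```

>>> {"name": "play_rows", "arguments": {
  "increments": [
    [10,0,0,0,0,0,0],
    [10,0,0,0,0,0,0],
    [10,0,0,0,0,0,0],
    [10,0,0,0,0,0,0],
    [10,0,0,0,0,0,0],
    [10,0,0,-20,0,0,0],
    [10,0,0,-60,0,0,0],
    [10,0,0,-100,0,0,0]
  ]
}}

```text
clock: 16.5
ee_pos: [0.5556, -0.4197, 0.1198]
tcp_rot: [-179.9, 0.3, -27.6]
wrist_force: [0.7, -0.1, -0.0]
gripper_width: 0.263
gripper_force: 58.9
```

>>> {"name": "play_rows", "arguments": {
  "increments": [
    [10,-24,-39,-15,0,0,-3.5],
    [10,-49,-79,-25,0,0,-7],
    [10,-74,-120,-25,0,0,-10.5],
    [10,-99,-161,-25,0,0,-14],
    [10,-124,-202,-25,0,0,-18],
    [10,-149,-243,-25,0,0,-22],
    [10,-174,-284,-25,0,0,-26],
    [10,-197,-321,-25,0,0,-30.2]
  ]
}}

```text
clock: 17.3
ee_pos: [0.5297, -0.043, 0.1456]
tcp_rot: [-180.0, 0.1, 2.8]
wrist_force: [1.1, -0.3, -0.8]
gripper_width: 0.264
gripper_force: 59.0
```

```bash
python3 - <<'E'
import numpy as np
y=np.radians(-27.6);tx,ty=-197,-321
x=557+np.cos(y)*tx+np.sin(y)*ty;yy=-420.9+np.sin(y)*tx-np.cos(y)*ty;print(x,yy)
E
python3 p.py 531.1 -45.2 146 2.6 528.6 -8 61 2.6
```

```text
531.1359221649263 -45.15933214816732
[ -0.8 -37.3  85.   -0. ] rows 1.8565484103572414
```

>>> {"name": "play_rows", "arguments": {
  "increments": [
    [10,-0.4,-19,0,0,0,0],
    [10,-0.8,-37.3,0,0,0,0],
    [10,-0.8,-37.3,40,0,0,0],
    [10,-0.8,-37.3,80,0,0,0],
    [10,-0.8,-37.3,105,0,0,0],
    [10,-0.8,-37.3,115,0,0,0],
    [10,-0.8,-37.3,118,0,0,0],
    [10,-0.8,-37.3,118,0,0,0]
  ]
}}

```text
clock: 18.1
ee_pos: [0.5286, -0.0081, 0.0292]
tcp_rot: [-180.0, 0.0, 2.6]
wrist_force: [0.4, 0.4, -1.3]
gripper_width: 0.259
gripper_force: 59.0
```

>>> {"name": "play_rows", "arguments": {
  "increments": [
    [10,0,0,1,0,0,0],
    [10,0,0,1,0,0,0]
  ]
}}

```text
clock: 18.3
ee_pos: [0.5289, -0.0082, 0.0291]
tcp_rot: [180.0, -0.0, 2.6]
wrist_force: [-4.5, 1.7, 8.9]
gripper_width: 0.264
gripper_force: 60.3
```

Contact. Release and look.

>>> {"name": "play_rows", "arguments": {
  "increments": [
    [50,0,0,0,0,0,0],
    [50,0,0,0,0,0,0],
    [50,0,0,0,0,0,0],
    [50,0,0,0,0,0,0],
    [50,0,0,-20,0,0,0],
    [50,0,0,-50,0,0,0],
    [50,0,0,-80,0,0,0],
    [50,0,0,-123,0,0,0]
  ]
}}

```text
clock: 19.1
ee_pos: [0.5266, -0.0079, 0.1493]
tcp_rot: [-179.9, 0.3, 2.6]
wrist_force: [0.3, -0.4, 0.6]
gripper_width: 0.582
gripper_force: 0.0
```

>>> {"name": "play_rows", "arguments": {
  "increments": [
    [60,-30,0,-20,0,0,0],
    [60,-60,0,-60,0,0,0],
    [60,-80,0,-100,0,0,0],
    [60,-80,0,-100,0,0,0],
    [60,-80,0,-100,0,0,0],
    [60,-80,0,-100,0,0,0]
  ]
}}

```text
clock: 19.7
ee_pos: [0.4481, -0.0117, 0.2491]
tcp_rot: [-180.0, 0.1, 2.6]
wrist_force: [0.4, 0.5, -0.6]
gripper_width: 0.704
gripper_force: 0.0
```

```bash
python3 -c "
from chk import *
d=chk({'brass':(.533,-.108,.02,.0105),'steel':(.523,.092,.02,.0105),'black':(.5285,-.008,.02,.0088)});save(d,'pics/w4.png')"; python3 p.py 448.4 -11.8 250 2.6 554 296.4 140 2.6
```

```text
tcp [448.1 -11.7 249.1]
brass 416 top 68.7 [ 532.8 -107.3] [22.  21.8]
steel 409 top 68.5 [522.8  91.5] [22.2 22.5]
black 268 top 66.8 [528.3  -7.7] [21.  21.7]
brass foot ((532.8870239257812, -107.24332427978516), (40.23263168334961, 32.250545501708984), 1.180198311805725)
steel foot ((522.7678833007812, 91.98721313476562), (31.206079483032227, 40.067626953125), 2.6998181343078613)
black foot ((527.83935546875, -7.778615951538086), (30.870630264282227, 40.42831802368164), 2.7694077491760254)
[ 119.5 -303.1  110.    -0. ] rows 6.877495474371467
```

View pics/w4.png

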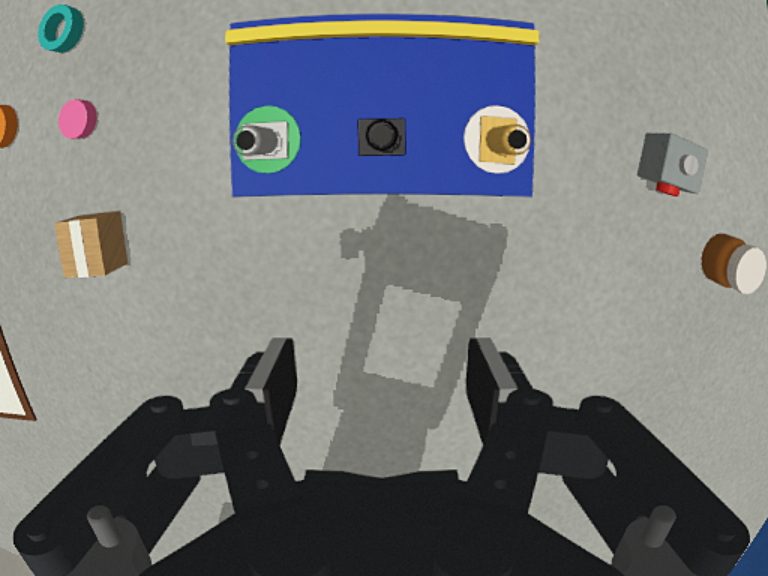

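The view shows steel on green (265,140), black at (381,137) and brass on white (497,140), all centred. Next the cap.

>>> {"name": "play_rows", "arguments": {
  "increments": [
    [65,16,-42,0,0,0,0],
    [65,33,-84,0,0,0,0],
    [65,50,-126,5,0,0,0],
    [65,67,-169,20,0,0,0],
    [65,84,-212,40,0,0,0],
    [65,100,-253,65,0,0,0],
    [65,112,-284,90,0,0,0],
    [65,119.5,-303.1,115,0,0,0]
  ]
}}

```text
clock: 20.55
ee_pos: [0.5534, 0.299, 0.1313]
tcp_rot: [180.0, 0.2, 2.8]
wrist_force: [-0.5, -0.5, -0.2]
gripper_width: 0.76
gripper_force: 0.0
```

>>> {"name": "play_rows", "arguments": {
  "increments": [
    [65,0,0,30,0,0,0],
    [65,0,0,70,0,0,0],
    [65,0,0,100,0,0,0],
    [65,0,0,120,0,0,0],
    [65,0,0,128,0,0,0],
    [65,0,0,131,0,0,0],
    [65,0,0,131,0,0,0],
    [65,0,0,131,0,0,0]
  ]
}}

```text
clock: 21.35
ee_pos: [0.5553, 0.2969, 0.0056]
tcp_rot: [-180.0, -0.1, 2.6]
wrist_force: [0.4, -0.2, -0.2]
gripper_width: 0.76
gripper_force: 0.0
```

>>> {"name": "play_rows", "arguments": {
  "increments": [
    [20,0,0,0,0,0,0],
    [20,0,0,0,0,0,0],
    [20,0,0,0,0,0,0],
    [20,0,0,0,0,0,0],
    [20,0,0,0,0,0,0],
    [20,0,0,-20,0,0,0],
    [20,0,0,-60,0,0,0],
    [20,0,0,-100,0,0,0]
  ]
}}

```text
clock: 22.15
ee_pos: [0.5529, 0.2959, 0.1042]
tcp_rot: [179.9, 0.2, 2.6]
wrist_force: [1.1, 0.2, 0.2]
gripper_width: 0.44
gripper_force: 60.1
```

```bash
python3 -c "
from h import *
wrist('pics/w5.png')"; python3 p.py 553.5 296.5 104 2.6 528.3 -7.7 144 2.6
```

```text
[-39.  302.7 -40.   -0. ] rows 6.156242035527843
```

View pics/w5.png

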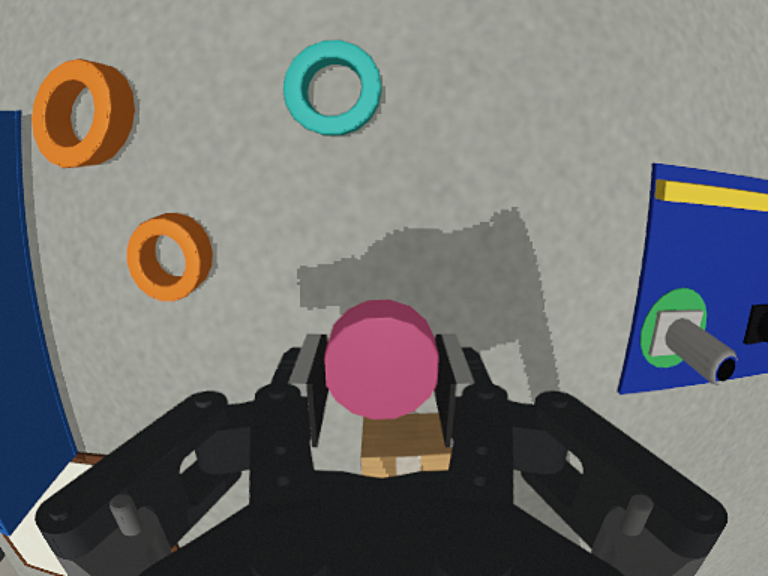

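The cap is held between the pads at (381,360). Move above black and measure its offset.

>>> {"name": "play_rows", "arguments": {
  "increments": [
    [20,-5,35,-15,0,0,0],
    [20,-11,80,-35,0,0,0],
    [20,-17,127,-40,0,0,0],
    [20,-23,174,-40,0,0,0],
    [20,-29,221,-40,0,0,0],
    [20,-35,267,-40,0,0,0],
    [20,-39.5,302.6,-40,0,0,0],
    [20,-39.5,302.6,-40,0,0,0]
  ]
}}

```text
clock: 23.0
ee_pos: [0.5282, -0.0118, 0.1444]
tcp_rot: [179.9, -0.0, 2.3]
wrist_force: [1.2, -0.3, -0.8]
gripper_width: 0.44
gripper_force: 60.2
```

>>> {"name": "play_rows", "arguments": {
  "increments": [
    [20,0,0,20,0,0,0],
    [20,0,0,40,0,0,0],
    [20,0,0,54,0,0,0],
    [20,0,0,54,0,0,0],
    [20,0,0,54,0,0,0]
  ]
}}

```text
clock: 23.5
ee_pos: [0.5285, -0.0072, 0.0902]
tcp_rot: [-180.0, 0.0, 2.7]
wrist_force: [0.3, 0.5, -0.6]
gripper_width: 0.438
gripper_force: 60.2
```

Run:
```python
from h import *
d=wrist();C=wcloud(d);print(d['T'][1])
hsv=cv2.cvtColor(d['image'],cv2.COLOR_RGB2HSV);m=(hsv[...,0]>155)&(hsv[...,1]>80)
Q=C[m];Q=Q[np.hypot(Q[:,0]-.528,Q[:,1]+.008)<.05]
zt=np.percentile(Q[:,2],80);T=Q[Q[:,2]>zt-.004];print(zt,Q[:,2].min(),cv2.minAreaRect((T[:,:2]*1000).astype(np.float32)),cv2.minEnclosingCircle((T[:,:2]*1000).astype(np.float32)))
```

```text
[ 0.52851424 -0.007154    0.09023528]
0.10212635581513768 0.004737411938440572 ((528.2973022460938, -6.724220275878906), (39.42143630981445, 37.82195281982422), 2.491670846939087) ((527.93017578125, -6.181974411010742), 20.414777755737305)
```

>>> {"name": "play_rows", "arguments": {
  "increments": [
    [20,0,0.5,10,0,0,0],
    [20,0,0.5,18,0,0,0],
    [20,0,0.5,24,0,0,0],
    [20,0,0.5,28,0,0,0],
    [20,0,0.5,30,0,0,0],
    [20,0,0.5,30.5,0,0,0],
    [20,0,0.5,30.5,0,0,0]
  ]
}}

```text
clock: 24.25
ee_pos: [0.5288, -0.0081, 0.0604]
tcp_rot: [-180.0, -0.0, 2.6]
wrist_force: [-1.9, 0.6, 4.6]
gripper_width: 0.438
gripper_force: 60.7
```

>>> {"name": "play_rows", "arguments": {
  "increments": [
    [55,0,0,0,0,0,0],
    [65,0,0,0,0,0,0],
    [65,0,0,0,0,0,0],
    [65,0,0,0,0,0,0],
    [65,0,0,-20,0,0,0],
    [65,0,0,-50,0,0,0],
    [65,0,0,-80,0,0,0],
    [65,0,0,-90.5,0,0,0]
  ]
}}

```text
clock: 25.05
ee_pos: [0.5308, -0.0086, 0.1536]
tcp_rot: [179.9, -0.4, 2.6]
wrist_force: [1.6, 0.2, 0.2]
gripper_width: 0.764
gripper_force: 0.0
```

>>> {"name": "play_rows", "arguments": {
  "increments": [
    [65,-30,0,-20,0,0,0],
    [65,-60,0,-60,0,0,0],
    [65,-80,0,-100,0,0,0],
    [65,-80,0,-100,0,0,0],
    [65,-80,0,-100,0,0,0],
    [65,-80,0,-100,0,0,0]
  ]
}}

```text
clock: 25.65
ee_pos: [0.4479, -0.0117, 0.2486]
tcp_rot: [-180.0, 0.2, 2.6]
wrist_force: [0.6, -0.2, -0.2]
gripper_width: 0.762
gripper_force: 0.0
```

```bash
python3 -c "
from chk import *
d=chk({'brass':(.533,-.108,.02,.0105),'steel':(.523,.092,.02,.0105),'black':(.5285,-.008,.02,.0088)})"; python3 p.py 448.4 -11.8 250 2.6 560.2 420.9 140 2.6;python3 p.py 560.2 420.9 104 2.6  580.4 -5.6 184 2.6
```

```text
tcp [447.9 -11.7 248.6]
brass 418 top 68.8 [ 532.3 -106.8] [21.4 22.4]
steel 416 top 68.6 [522.4  91.3] [22.5 22.2]
black 1074 top 72.9 [528.7  -7.8] [39.2 38.6]
brass foot ((532.6971435546875, -107.12728881835938), (40.551666259765625, 32.18999099731445), 0.9463796019554138)
steel foot ((522.9466552734375, 92.11231994628906), (32.27616882324219, 40.22599792480469), 2.711061477661133)
black foot ((509.3927307128906, -8.974021911621094), (14.58692741394043, 39.30759048461914), 0.7835882902145386)
[ 131.3 -427.2  110.    -0. ] rows 9.205205701123685
[  0.8 427.  -80.   -0. ] rows 8.688604951314106
```

Run:
```python
from h import *
import pickle
d=pickle.load(open('w2.pkl','rb'));P=wcloud(d).reshape(-1,3)[d['range_z'].ravel()>0]*1000
q=P[(P[:,2]>32)&(P[:,2]<120)&(P[:,0]>500)&(P[:,0]<620)&(P[:,1]>430)&(P[:,1]<600)]
for a in range(500,620,20):
    s=q[(q[:,0]>=a)&(q[:,0]<a+20)];print(a,len(s),s[:,1].min() if len(s) else None,s[:,2].max() if len(s) else None)
```

```text
500 599 548.5194961136004 111.5245812688605
520 594 548.0670813731865 111.47014229764635
540 603 548.1389860798681 110.93914631543001
560 577 548.1882191809752 111.07776802920455
580 569 548.4903011741663 110.82946019846956
600 567 548.5555550551348 111.10080709022097
```

>>> {"name": "play_rows", "arguments": {
  "increments": [
    [72,13,-43,0,0,0,0],
    [72,27,-88,0,0,0,0],
    [72,41,-133,0,0,0,0],
    [72,55,-178,5,0,0,0],
    [72,69,-223,15,0,0,0],
    [72,82,-267,30,0,0,0],
    [72,95,-309,45,0,0,0],
    [72,107,-349,65,0,0,0]
  ]
}}

```text
clock: 26.5
ee_pos: [0.5394, 0.3438, 0.1826]
tcp_rot: [179.9, 0.1, 2.7]
wrist_force: [0.2, -0.0, 0.2]
gripper_width: 0.843
gripper_force: 0.0
```

>>> {"name": "play_rows", "arguments": {
  "increments": [
    [72,12,-40,25,0,0,0],
    [72,20,-66,50,0,0,0],
    [72,24.3,-78.2,80,0,0,0],
    [72,24.3,-78.2,80,0,0,0],
    [72,24.3,-78.2,80,0,0,0]
  ]
}}

```text
clock: 27.0
ee_pos: [0.5586, 0.42, 0.102]
tcp_rot: [179.8, 0.3, 2.7]
wrist_force: [-0.1, -0.7, 0.1]
gripper_width: 0.841
gripper_force: 0.0
```

Run:
```python
from h import *
d=wrist();C=wcloud(d);print(d['T'][1])
hsv=cv2.cvtColor(d['image'],cv2.COLOR_RGB2HSV);m=(hsv[...,0]<17)&(hsv[...,1]>150)
Q=C[m];Q=Q[(np.hypot(Q[:,0]-.56,Q[:,1]-.421)<.04)&(Q[:,2]>.018)];print(len(Q),cv2.minAreaRect((Q[:,:2]*1000).astype(np.float32)))
```

```text
[0.55860731 0.42000034 0.10204335]
1898 ((558.7962036132812, 419.9162902832031), (55.05032730102539, 48.67112350463867), 34.44474411010742)
```

>>> {"name": "play_rows", "arguments": {
  "increments": [
    [72,0,0,35,0,0,0],
    [72,0,0,65,0,0,0],
    [72,0,0,85,0,0,0],
    [72,0,0,94,0,0,0],
    [72,0,0,97,0,0,0],
    [72,0,0,97,0,0,0],
    [72,0,0,97,0,0,0]
  ]
}}

```text
clock: 27.75
ee_pos: [0.5617, 0.4216, 0.0106]
tcp_rot: [-179.9, -0.2, 2.6]
wrist_force: [-1.0, -1.0, 0.2]
gripper_width: 0.842
gripper_force: 0.0
```

>>> {"name": "play_rows", "arguments": {
  "increments": [
    [30,0,0,0,0,0,0],
    [30,0,0,0,0,0,0],
    [30,0,0,0,0,0,0],
    [30,0,0,0,0,0,0],
    [30,0,0,0,0,0,0],
    [30,0,0,-20,0,0,0],
    [30,0,0,-60,0,0,0],
    [30,0,0,-100,0,0,0]
  ]
}}

```text
clock: 28.55
ee_pos: [0.5591, 0.4204, 0.108]
tcp_rot: [179.9, 0.2, 2.6]
wrist_force: [0.5, -0.6, -0.8]
gripper_width: 0.548
gripper_force: 61.8
```

>>> {"name": "play_rows", "arguments": {
  "increments": [
    [30,0,35,-20,0,0,0],
    [30,0,80,-35,0,0,0],
    [30,0,127,-40,0,0,0],
    [30,0,174,-40,0,0,0],
    [30,0,221,-40,0,0,0],
    [30,0,268,-40,0,0,0],
    [30,0,315,-40,0,0,0],
    [30,0,360,-40,0,0,0]
  ]
}}

```text
clock: 29.35
ee_pos: [0.5765, 0.0594, 0.1486]
tcp_rot: [180.0, -0.0, 2.6]
wrist_force: [0.2, 0.5, -0.8]
gripper_width: 0.551
gripper_force: 61.8
```

>>> {"name": "play_rows", "arguments": {
  "increments": [
    [30,0.8,40,0,0,0,0],
    [30,0.8,67,10,0,0,0],
    [30,0.8,67,50,0,0,0],
    [30,0.8,67,85,0,0,0],
    [30,0.8,67,85,0,0,0],
    [30,0.8,67,85,0,0,0]
  ]
}}

```text
clock: 29.95
ee_pos: [0.5801, -0.0054, 0.0631]
tcp_rot: [-180.0, 0.1, 2.6]
wrist_force: [0.2, -0.1, 0.3]
gripper_width: 0.552
gripper_force: 62.0
```

Run:
```python
from h import *
d=wrist('pics/w6.png');C=wcloud(d);print(d['T'][1])
hsv=cv2.cvtColor(d['image'],cv2.COLOR_RGB2HSV);m=(hsv[...,0]<17)&(hsv[...,1]>150)
Q=C[m];Q=Q[(np.hypot(Q[:,0]-.58,Q[:,1]+.006)<.05)&(Q[:,2]>.03)];zt=np.percentile(Q[:,2],90);Q=Q[Q[:,2]>zt-.004];print(len(Q),zt,cv2.minAreaRect((Q[:,:2]*1000).astype(np.float32)))
```

```text
[ 0.58010064 -0.00539901  0.06314793]
4342 0.07466381677132361 ((579.7716064453125, -4.923299789428711), (49.678855895996094, 47.57719039916992), 0.9668586850166321)
```

View pics/w6.png

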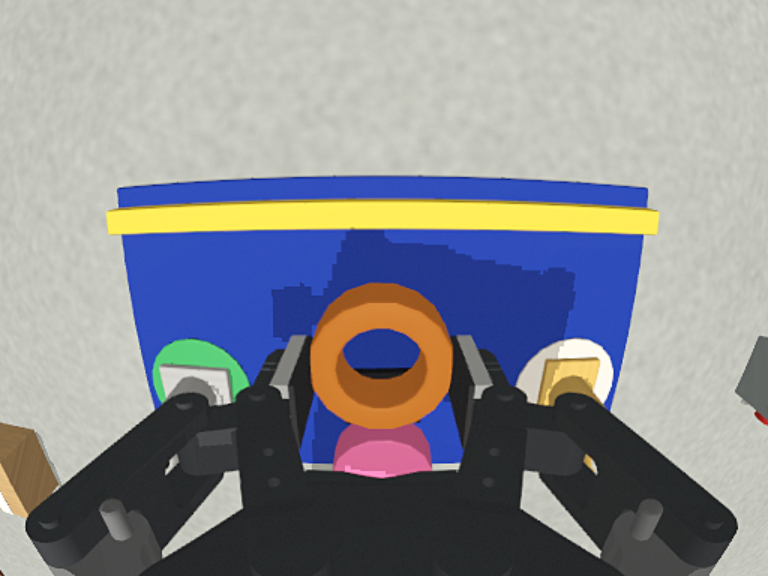

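The ring is held at (381,355), aligned behind the cap (383,450). Lowering.

>>> {"name": "play_rows", "arguments": {
  "increments": [
    [30,0.5,0,20,0,0,0],
    [30,0.5,0,33,0,0,0],
    [30,0.5,0,40,0,0,0],
    [30,0.5,0,44,0,0,0],
    [30,0.5,0,46,0,0,0],
    [30,0.5,0,46,0,0,0],
    [30,0.5,0,46,0,0,0]
  ]
}}

```text
clock: 30.7
ee_pos: [0.5815, -0.0056, 0.0178]
tcp_rot: [180.0, -0.1, 2.6]
wrist_force: [0.2, 0.0, -0.2]
gripper_width: 0.554
gripper_force: 62.0
```

>>> {"name": "play_rows", "arguments": {
  "increments": [
    [30,0,0,1.5,0,0,0],
    [30,0,0,3,0,0,0],
    [30,0,0,3,0,0,0]
  ]
}}

```text
clock: 31.0
ee_pos: [0.5818, -0.0057, 0.0166]
tcp_rot: [180.0, -0.0, 2.6]
wrist_force: [-3.6, -0.3, 11.6]
gripper_width: 0.558
gripper_force: 63.1
```

Contact. Release, rise straight up, back off and check.

>>> {"name": "play_rows", "arguments": {
  "increments": [
    [68,0,0,-1,0,0,0],
    [68,0,0,-1,0,0,0],
    [68,0,0,-1,0,0,0],
    [68,0,0,-1,0,0,0],
    [68,0,0,-20,0,0,0],
    [68,0,0,-60,0,0,0],
    [68,0,0,-100,0,0,0],
    [68,0,0,-140,0,0,0]
  ]
}}

```text
clock: 31.8
ee_pos: [0.5806, -0.0055, 0.1551]
tcp_rot: [-180.0, 0.1, 2.6]
wrist_force: [0.4, 0.3, 0.7]
gripper_width: 0.794
gripper_force: 0.0
```

>>> {"name": "play_rows", "arguments": {
  "increments": [
    [68,-30,0,-30,0,0,0],
    [68,-70,0,-60,0,0,0],
    [68,-110,0,-90,0,0,0],
    [68,-110,0,-90,0,0,0],
    [68,-110,0,-90,0,0,0],
    [68,-110,0,-90,0,0,0],
    [68,-110,0,-90,0,0,0]
  ]
}}

```text
clock: 32.5
ee_pos: [0.4711, -0.0105, 0.2426]
tcp_rot: [-180.0, 0.2, 2.6]
wrist_force: [-0.3, -0.6, 0.2]
gripper_width: 0.794
gripper_force: 0.0
```

```bash
python3 - <<'E'
from chk import *
d=chk({'brass':(.533,-.108,.02,.0105),'steel':(.523,.092,.02,.0105)});look(['cap'],{'cap':(.528,-.008,.05)},d);save(d,'pics/w7.png')
C=wcloud(d);hsv=cv2.cvtColor(d['image'],cv2.COLOR_RGB2HSV);m=(hsv[...,0]<17)&(hsv[...,1]>150)
Q=C[m];Q=Q[(np.hypot(Q[:,0]-.58,Q[:,1]+.006)<.04)&(Q[:,2]>.015)];zt=np.percentile(Q[:,2],90);Q=Q[Q[:,2]>zt-.004];print('ring',zt,cv2.minAreaRect((Q[:,:2]*1000).astype(np.float32)))
E
python3 board.py
```

```text
tcp [471.1 -10.5 242.6]
brass 435 top 68.8 [ 532.8 -107.3] [22.3 21.6]
steel 450 top 68.5 [522.5  91.9] [22.4 22.2]
brass foot ((532.575927734375, -107.27964782714844), (40.13355255126953, 32.081146240234375), 0.8332475423812866)
steel foot ((522.225341796875, 92.47119140625), (41.853363037109375, 32.41474914550781), 89.82463836669922)
tcp [471.1 -10.5 242.6]
cap 1103 top 72.9 [528.5  -7.8] [38.8 39.3]
ring 0.028574757739400203 ((578.7354125976562, -3.763324737548828), (47.680755615234375, 53.72910690307617), 53.025604248046875)
[ 0.4711275  -0.01050192  0.24259331]
green [156  88  44  45 729] [523.9  91.6] [53.8 54.6]
white [310  87  45  47 699] [ 533.1 -108.4] [54.2 56.2]
O [528.45471191  -8.43829346] dist 200.23227622330936 yaw 2.633076982993579
strip ((585.7869262695312, -2.83807373046875), (263.4905700683594, 120.51834106445312), 84.71620178222656)
board ((53.72467041015625, -24.08099365234375), (622.893798828125, 1593.9171142578125), 2.7551283836364746)
```

View pics/w7.png

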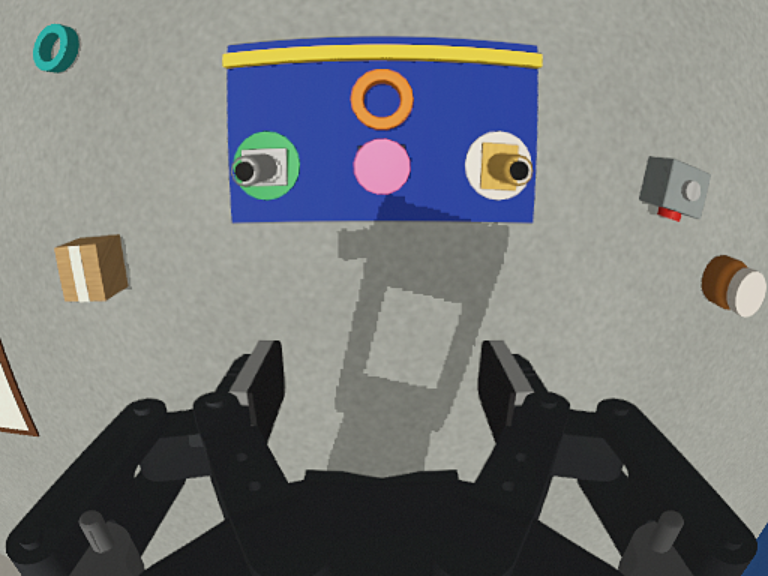

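The final view shows the ring at (381,98) midway between the cap (381,166) and the strip. The sleeves are centred on their discs and the bystanders are where they started. Handing in.

```bash
python3 -c "
from plant import finish_job
print(finish_job())"
```

```text
the job is handed in; nothing more can be done
None
```

The sample set is laid out in the order asked and handed in at about 33 s: the last wrist-camera check put the parts within about 1–2 mm of their marks, the jar and carton were not touched, and no verdict came back.

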